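# Prop a dental cast up to the articulator's mark

### The job

Mount the stone cast that stands on the steel sheet: stack grey spacer plates squarely on the articulator's round steel mounting face and set the cast on top of them, so that its tooth tops come level with the black groove on the two pillars. Use just as many plates as that takes and leave the spare ones clear of the articulator. The cast goes on gently, centred and straight, its front teeth towards the articulator's front; leave everything else on the bench where it is.

Things in the scene. Friction and masses are not known exactly. Their poses are not given: they have to be found in the camera images.
- mount_face (a point): Centre of the top of the round steel mounting face (54 mm across, 34 mm above the table) of the articulator's lower half. The articulator, of bare aluminium, is fixed to the bench; z up, -x points to its front, where a round black incisal table (34 mm across, 32 mm high) stands 86 mm ahead of this point. At its rear two round pillars (15 mm thick, 139 mm high with their ball ends) stand 76 mm behind this point and 55 mm to either side; nothing stands above the mounting face.
- mark_level (a point): The point straight above mount_face at the height of the mark: the narrow black groove (3 mm high) turned round each of the two pillars, its middle 84 mm above the table, so 50 mm above the mounting face.
- steel_sheet: Bare steel sheet, 260 x 230 x 3 mm, fixed flat on the bench to the left or right of the articulator; the cast to be mounted stands on it. Origin: centre of its underside, at table height.
- cork_mat: Cork mat, 260 x 230 x 3 mm, fixed flat on the bench on the other side; the four spacer plates lie on it. Origin: centre of its underside.
- waiting_board: Narrow grey laminate board, 80 x 240 x 3 mm, fixed flat on the bench beyond the articulator; the two casts of other cases stand on it and stay there. Origin: centre of its underside.
- plate1_c (a point): Centre (half-way up) of a loose spacer plate: grey plastic, 56 mm (own x) x 48 mm (own y) x 8 mm thick (own z), with a steel disc let in flush; 30 g. All four are alike; it lies flat on the cork mat, top 11 mm above the table.
- plate2_c (a point): Centre (half-way up) of a loose spacer plate: grey plastic, 56 mm (own x) x 48 mm (own y) x 8 mm thick (own z), with a steel disc let in flush; 30 g. All four are alike; it lies flat on the cork mat, top 11 mm above the table.
- plate3_c (a point): Centre (half-way up) of a loose spacer plate: grey plastic, 56 mm (own x) x 48 mm (own y) x 8 mm thick (own z), with a steel disc let in flush; 30 g. All four are alike; it lies flat on the cork mat, top 11 mm above the table.
- plate4_c (a point): Centre (half-way up) of a loose spacer plate: grey plastic, 56 mm (own x) x 48 mm (own y) x 8 mm thick (own z), with a steel disc let in flush; 30 g. All four are alike; it lies flat on the cork mat, top 11 mm above the table.
- cast_low_c (a point): Centre (half-way up) of the lowest of three stone casts of lower jaws: 26 mm high from flat underside to tooth tops, 59 mm long (own x) and 58 mm wide (own y), with flat parallel sides along its rear 43 mm, 12 mm high below the horseshoe of teeth; about 110 g. -x points to its front teeth, z up. It stands either on the steel sheet (then it is the one to mount) or on the waiting board.
- cast_low_teeth (a point): Top of the front teeth, on the midline, of that lowest cast: 23.5 mm ahead (-x) of its centre, 26 mm above its underside. All tooth tops of a cast are at the same height.
- cast_mid_c (a point): Centre (half-way up) of the middle of three stone casts of lower jaws: 34 mm high from flat underside to tooth tops, 59 mm long (own x) and 58 mm wide (own y), with flat parallel sides along its rear 43 mm, 20 mm high below the horseshoe of teeth; about 150 g. -x points to its front teeth, z up. It stands either on the steel sheet (then it is the one to mount) or on the waiting board.
- cast_mid_teeth (a point): Top of the front teeth, on the midline, of that middle cast: 23.5 mm ahead (-x) of its centre, 34 mm above its underside. All tooth tops of a cast are at the same height.
- cast_tall_c (a point): Centre (half-way up) of the tallest of three stone casts of lower jaws: 42 mm high from flat underside to tooth tops, 59 mm long (own x) and 58 mm wide (own y), with flat parallel sides along its rear 43 mm, 28 mm high below the horseshoe of teeth; about 190 g. -x points to its front teeth, z up. It stands either on the steel sheet (then it is the one to mount) or on the waiting board.
- cast_tall_teeth (a point): Top of the front teeth, on the midline, of that tallest cast: 23.5 mm ahead (-x) of its centre, 42 mm above its underside. All tooth tops of a cast are at the same height.
- glue_bottle: Small white bottle with a yellow cap, 85 mm high. Leave it. Origin: centre of its underside.
- jar: Small amber jar with a black lid, 52 mm high. Leave it. Origin: centre of its underside.
- plaster_block: Block of plaster 62 x 45 x 32 mm. Leave it. Origin: centre of its underside.
- wax_knife: Wax knife with a wooden handle, 165 mm long, 9 mm thick, lying on the steel sheet along its edge farthest from the robot. Leave it. Origin: near the middle of the tool, at its underside.
- brush: Small brush, 137 mm long, 8 mm thick, lying on the cork mat along its edge farthest from the robot. Leave it. Origin: near the middle of the tool, at its underside.
There are look-alikes about, which are no part of the job. Leave any red look-alike of the part that bears plate1_c alone.

How it is judged:
By the outcome, as a careful person would: the job done as asked, in the order asked, and still so for the second after the job is handed in, with the robot touching nothing.
It also fails if it takes over 72 s, if anything falls off the work surface, if the arm or the gripper's body presses on something with over 40 N, if the wrist force passes 120 N, or if a joint passes its speed limit or range.

### The arm

A 6-joint arm with a two-finger parallel gripper is mounted at the origin on the work surface. World frame = base frame: x ahead of the robot, y to its left, z up, the work surface at z = 0. Lengths are in m, angles in degrees, forces in N, time in s.
With the tool pointing down it reaches from about 0.35 to 0.875 m from the base axis. Payload 4.2 kg.
Tool frame: the origin (TCP) lies midway between the tips of the shut fingers; the grasp point (between the pads) lies 19 mm behind it; z points along the fingers, y is the line along which they close (so a half turn about z gives the same grasp; the last joint's range is limited). The gripper opens to 87 mm and grips with 3 to 60 N. Pads are 19 mm wide; open, the fingers measure 117 mm over their backs; the gripper's body (75 mm by 190 mm) begins 51 mm behind the grasp point.
Start: joints at [80.993, 22.042, 0.453, 0, -68.411, -14.817], TCP at [0.252, 0.572, 0.223] pointing down, gripper open.
Joint ranges: [-179.83, 179.83], [-69.29, 118.12], [-61.27, 80.66], [-181.25, 117.63], [-171.15, -9.14], [-177.46, 177.46]. Speed limits (degrees/s): [159.86, 159.86, 180, 180, 180, 180].

### API

Orientations are given as a 3x3 rotation matrix whose columns are the frame's x, y, z axes.
In Python, from station import r, cams gives the robot as it stands.
- The arm moves only by the tool play_rows, never from a script. Its argument "commands" is text: rows parted by semicolons, each of 6 numbers parted by spaces: the shift along the world's x, y, z normalised to -1 to 1, where 1 is 30 mm, then the turn, a rotation vector about the world's x, y, z normalised to -1 to 1, where 1 is 0.15 rad. A call has 1 to 20 rows; each row shifts and turns the commanded pose from where the row before left it; what a row does not reach is not made up. A row lasts 1/10 s, in which the tool goes at most 50 mm and 8.59 degrees, less where a joint would pass 70% of its speed; a pose out of reach is approached as far as the arm can. A call with a number of a shift or a turn outside -1 to 1 is refused whole. A call with a gripper value outside its range is refused whole. "grip" is the finger opening in mm, from 0 to 87, set as the call begins (left out, the last holds). The fingers move at their own pace and stop on an object; the grip force is fixed at half the most. Time passes only in rows, so rows that do not move let the fingers close. It gives the time, the measured TCP pose, the force, the opening and the grip force at its end, in the units of the state.
- r.sense(): the state, without advancing time (a new reading comes with each control period).
- cams.capture(name): name is "scene" or "top" or "wrist"; returns (picture, depth): 420x560x3 uint8, blue, green, red; 420x560 float32, m along the optical axis (not along the pixel's ray), 0 where there is no reading.
- cams.camera_info(name): a dict with "mtx" (3x3 intrinsics, pixels), "k1" (the pictures are not rectified: a ray, as slopes to the right and down, at radius r is drawn at 1 + k1 r^2 times it, then the intrinsics apply), "R" (3x3) and "t" (3): a world point X has camera coordinates R X + t. Camera axes: x right, y down, z forward; pixel columns grow to the right and rows downward; lengths in m; the calibration is good to about 2 mm. A picture is of the moment at which its call begins: read the wrist's pose just before it. camera_info takes no time and is no camera call; for the wrist camera it gives the pose at the moment of the call.
- r.finish_job(): hands the job in; it is judged then, once.
The state is a dict: "time_s": time; "joints": joint angles; "joint_velocities": joint speeds; "effort": joint torques, N m; "tcp_pos": TCP position; "ee_rot": TCP orientation; "wrist_force": force on the tool from outside, world axes, zero at the start; "moment": the same for the moment, N m; "gripper_width": opening from 0.0 (shut) to 1.0 (fully open); "gripper_force": force on a finger pad.
Only numpy, scipy, OpenCV 4.12 (cv2) and the standard library are available. Lean on these libraries where they do the work, as an engineer would, in place of code of your own. Each camera call takes 0.05 s, during which the arm holds its last target. There are 200 camera calls.

## Working session

There is one attempt and no reset: what is moved stays moved. The work goes in short steps, Python scripts to look and compute and a tool call to move; the robot and the scene stay as the last step left them, time stands still between calls to the robot, and variables do not carry over. Pictures are saved under pics/ and viewed, at most 10 in all, crops included, and the job is handed in when it is done.

Besides the shell and the picture viewer there is one more tool, called after "Call:" in YAML: its name, and indented under it one key for each argument. play_rows: Moves the arm, as the interface text tells. Scaled input: -1 to 1 covers 30 mm each way for a shift and 0.15 rad each way for a turn. Its arguments: {"type":"object","properties":{"commands":{"type":"string"},"grip":{"type":"number"}},"required":["commands"]}

```bash
ls; mkdir -p pics
python3 - <<'E'
from station import r,cams
import cv2,numpy as np
for n in("scene","top"):
    p,d=cams.capture(n); cv2.imwrite(f"pics/{n}.png",p); np.save(f"pics/{n}_d.npy",d)
    i=cams.camera_info(n); print(n,i)
s=r.sense();print(s['time_s'],s['tcp_pos'],s['ee_rot'])
E
```

```text
pics
scene {'mtx': array([[392.97921786,   0.        , 282.01287366],
       [  0.        , 392.97921786, 212.70999829],
       [  0.        ,   0.        ,   1.        ]]), 'k1': -0.020398420685427427, 'R': array([[ 0.33964126,  0.94055433,  0.00117171],
       [ 0.66149308, -0.23798416, -0.71118946],
       [-0.66863347,  0.24232436, -0.70299942]]), 't': array([-0.20371446, -0.32280943,  1.28223972])}
top {'mtx': array([[408.50018281,   0.        , 273.36183658],
       [  0.        , 408.50018281, 213.80825144],
       [  0.        ,   0.        ,   1.        ]]), 'k1': -0.0633801084496508, 'R': array([[ 2.39515913e-02, -9.99710681e-01,  2.20797736e-03],
       [-9.93322129e-01, -2.40477511e-02, -1.12839947e-01],
       [ 1.12860398e-01,  5.09463524e-04, -9.93610724e-01]]), 't': array([-0.00910666,  0.59044644,  1.12438377])}
0.1 [0.25221106 0.57124571 0.22155384] [[ 9.14728963e-01 -4.04067353e-01 -7.05915198e-04]
 [-4.04067953e-01 -9.14727020e-01 -1.88879781e-03]
 [ 1.17481825e-04  2.01297577e-03 -9.99997967e-01]]
```

View pics/scene.png

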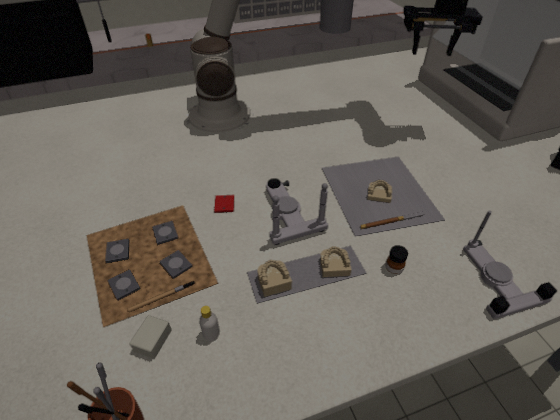

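View pics/top.png

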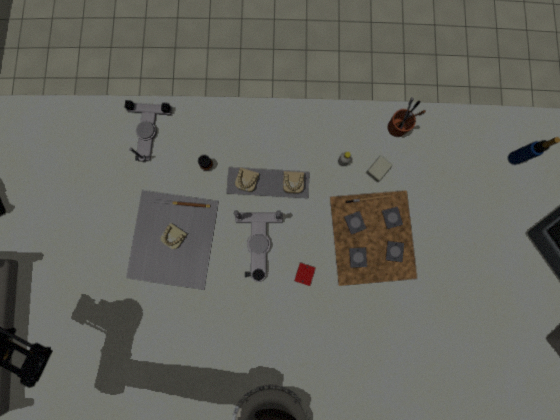

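The cast to mount stands on the sheet at (175,237) in the top view. The plates lie at (355,223), (393,218), (358,257) and (395,252). The red look-alike is at (305,274). The articulator's face is at (259,243), with its front towards the robot (black table at (258,274)), and the spare look-alike articulator is at (147,130). The casts on the board, (247,180) and (294,181), stay.

```bash
cat > h.py <<'E'
import numpy as np,cv2
def ray(i,uv):
    k=i['mtx'];x=np.array([(uv[0]-k[0,2])/k[0,0],(uv[1]-k[1,2])/k[1,1]])
    u=cv2.undistortPoints(np.array([[uv]],float),k,np.array([i['k1'],0,0,0.]))[0,0]
    return i['R'].T@np.array([u[0],u[1],1]),-i['R'].T@i['t']
def atz(i,uv,z):
    d,c=ray(i,uv);return c+d*(z-c[2])/d[2]
def cloud(i,d):
    h,w=d.shape;g=np.stack(np.meshgrid(np.arange(w),np.arange(h)),-1).reshape(-1,1,2).astype(float)
    u=cv2.undistortPoints(g,i['mtx'],np.array([i['k1'],0,0,0.]))[:,0]
    P=np.c_[u,np.ones(len(u))]*d.reshape(-1,1)
    return ((P-i['t'])@i['R']).reshape(h,w,3)
def proj(i,X):
    return cv2.projectPoints(np.array(X,float).reshape(-1,1,3),cv2.Rodrigues(i['R'])[0],i['t'],i['mtx'],np.array([i['k1'],0,0,0.]))[0][:,0]
E
python3 - <<'E'
from h import *; from station import r,cams
i=cams.camera_info('top')
for n,uv,z in[('castlow?',(175,237),.02),('p',(355,223),.011),('p',(393,218),.011),('p',(358,257),.011),('p',(395,252),.011),('face',(259,243),.034),('inc',(258,274),.032),('pilL',(239,216),.139),('pilR',(282,216),.139),('red',(305,274),.008)]:
    print(n,atz(i,uv,z).round(3))
for n in('scene','top'):
    d=np.load(f'pics/{n}_d.npy');C=cloud(cams.camera_info(n),d)
    bx={'scene':[(365,178,395,205),(255,258,295,295),(318,245,352,280)],'top':[(160,222,188,252),(233,167,260,193),(281,168,306,195)]}[n]
    for a,b,c,e in bx:
        z=C[b:e,a:c][d[b:e,a:c]>0]; print(n,np.percentile(z[:,2],[2,50,90,97,99.5]).round(4),z[z[:,2]>.015].mean(0).round(3))
w=cams.camera_info('wrist');print(w)
s=r.sense();R=s['ee_rot'];c=-w['R'].T@w['t'];print('cam in tcp',R.T@(c-s['tcp_pos']),R.T@w['R'].T)
a=cv2.imread('pics/top.png');
cv2.imwrite('pics/c1.png',np.hstack([cv2.resize(a[190:310,x:x+100],None,fx=4,fy=4,interpolation=cv2.INTER_CUBIC) for x in(125,)]+[cv2.resize(a[190:310,325:425],None,fx=4,fy=4,interpolation=cv2.INTER_CUBIC)]))
E
```

```text
castlow? [0.519 0.285 0.02 ]
p [ 0.572 -0.231  0.011]
p [ 0.589 -0.343  0.011]
p [ 0.474 -0.24   0.011]
p [ 0.491 -0.348  0.011]
face [0.507 0.043 0.034]
inc [0.42  0.044 0.032]
pilL [0.571 0.093 0.139]
pilR [ 0.573 -0.017  0.139]
red [ 0.423 -0.089  0.008]
scene [-0.0001  0.0085  0.0248  0.0278  0.0296] [0.52  0.292 0.022]
scene [-0.0022  0.0239  0.0414  0.044   0.0451] [ 0.693 -0.051  0.032]
scene [-0.0019  0.0203  0.0344  0.0361  0.0372] [0.695 0.082 0.026]
top [-0.0008  0.0084  0.0259  0.0294  0.0325] [0.521 0.293 0.022]
top [-0.0011  0.0207  0.0347  0.038   0.0395] [0.69  0.086 0.027]
top [-0.0021  0.0294  0.0431  0.0461  0.048 ] [ 0.685 -0.049  0.034]
{'mtx': array([[333.79110331,   0.        , 272.28529419],
       [  0.        , 333.79110331, 212.62181474],
       [  0.        ,   0.        ,   1.        ]]), 'k1': -0.013458309678974711, 'R': array([[-0.40384114, -0.91482661,  0.00214536],
       [-0.88265705,  0.39025451,  0.26195028],
       [-0.24047633,  0.10389268, -0.96507898]]), 't': array([ 0.623365  , -0.03213892,  0.39007322])}
cam in tcp [ 0.07114559  0.00056464 -0.16196992] [[ 2.47176952e-04 -9.65050534e-01 -2.62063744e-01]
 [ 9.99999961e-01  2.03851668e-04  1.92509582e-04]
 [-1.32359344e-04 -2.62063782e-01  9.65050546e-01]]
```

View pics/c1.png

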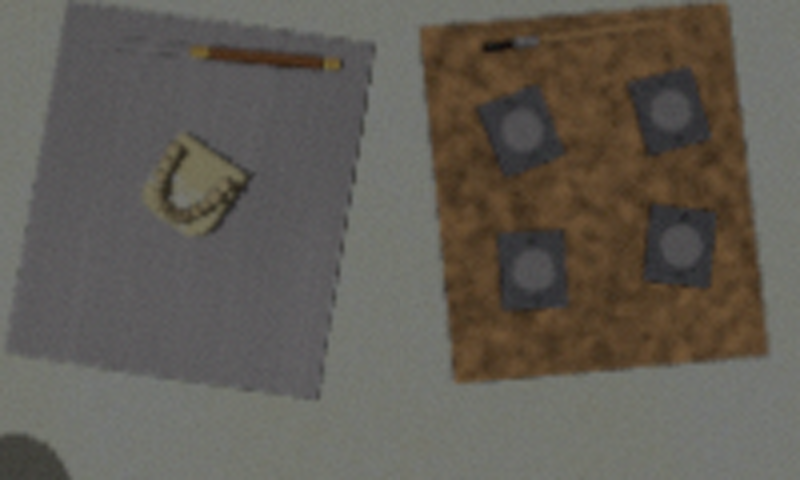

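The cast on the sheet tops out at about 26 mm above it (the others read about 34 and 42 mm), so it's the low one and needs three plates. Its front points to (-x,+y). The four plates are all grey with steel discs. Next I move to look closer with the wrist camera.

Call:
play_rows:
  commands: "0.83 -0.95 0 0 0 0.28;0.83 -0.95 0 0 0 0.28;0.83 -0.95 0 0 0 0.28;0.83 -0.95 0 0 0 0.28;0.83 -0.95 0 0 0 0.28;0.83 -0.95 0 0 0 0.28;0.83 -0.95 0 0 0 0.28;0.83 -0.95 0 0 0 0.28;0.83 -0.95 0 0 0 0.28;0.83 -0.95 0 0 0 0.28;0 0 0 0 0 0;0 0 0 0 0 0"
  grip: 87

```text
time_s: 1.3
tcp_pos: [0.5015, 0.286, 0.222]
ee_rot: [[1.0, 0.002, -0.001], [0.002, -1.0, -0.001], [-0.001, 0.001, -1.0]]
wrist_force: [-0.1, 0.1, -0.1]
gripper_width: 1.002
gripper_force: 0.0
```

```bash
cat > snap.py <<'E'
import sys,pickle,cv2
from station import r,cams
n=sys.argv[1];i=cams.camera_info('wrist');p,d=cams.capture('wrist');s=r.sense()
pickle.dump((i,p,d,s),open(f'pics/{n}.pkl','wb'));cv2.imwrite(f'pics/{n}.png',p);print(s['joints'],s['time_s'])
E
python3 snap.py w1
```

```text
[ 4.58333584e+01  1.74531746e+01 -6.44320437e+00 -2.26093580e-02
 -6.61478785e+01  4.43720977e+01] 1.35
```

Call:
play_rows:
  commands: "0 -1 0 0 0 0;0 -1 0 0 0 0;0 -1 0 0 0 0;0 -1 0 0 0 0;0 -1 0 0 0 0;0 -1 0 0 0 0;0 -1 0 0 0 0;0 -1 0 0 0 0;0 0 0 0 0 0;0 0 0 0 0 0"

```text
time_s: 2.35
tcp_pos: [0.5012, 0.0474, 0.2227]
ee_rot: [[1.0, 0.005, 0.0], [0.005, -1.0, 0.0], [0.0, -0.0, -1.0]]
wrist_force: [0.9, -0.6, 0.5]
gripper_width: 0.999
gripper_force: 0.0
```

```bash
python3 snap.py w2
```

```text
[ 2.39406544e+01  1.01612769e+01 -1.62315163e+01 -1.14475807e-02
 -6.35819342e+01  6.63703457e+01] 2.4
```

Call:
play_rows:
  commands: "0.1 -1 0 0 0 0;0.1 -1 0 0 0 0;0.1 -1 0 0 0 0;0.1 -1 0 0 0 0;0.1 -1 0 0 0 0;0.1 -1 0 0 0 0;0.1 -1 0 0 0 0;0.1 -1 0 0 0 0;0.1 -1 0 0 0 0;0.1 -1 0 0 0 0;0.1 -1 0 0 0 0;0 0 0 0 0 0;0 0 0 0 0 0"

```text
time_s: 3.7
tcp_pos: [0.535, -0.2824, 0.2219]
ee_rot: [[1.0, 0.005, -0.001], [0.005, -1.0, 0.0], [-0.001, -0.0, -1.0]]
wrist_force: [0.2, 0.5, -0.4]
gripper_width: 1.0
gripper_force: 0.0
```

```bash
python3 snap.py w3;python3 -c "
import cv2,numpy as np
a=[cv2.imread(f'pics/w{k}.png') for k in(1,2,3)]
cv2.imwrite('pics/m12.png',cv2.resize(np.vstack([a[0][60:360],a[1][60:360]]),None,fx=1,fy=1))"
```

```text
[-1.24857542e+01  2.00984614e+01 -2.54625511e+00 -1.83819909e-02
 -6.73921760e+01  1.02810043e+02] 3.75
```

View pics/m12.png

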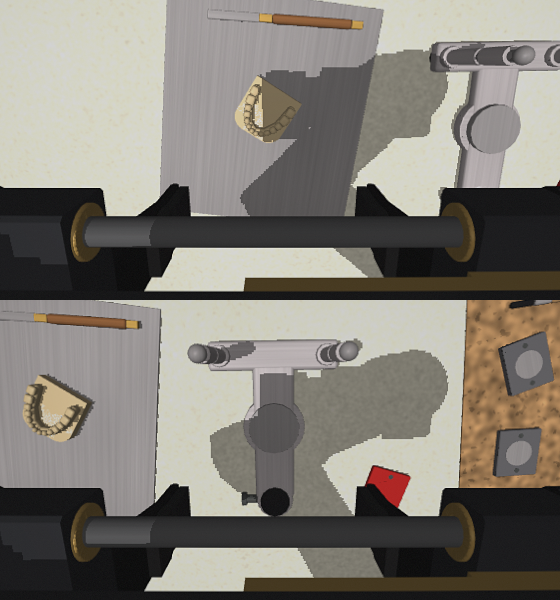

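View pics/w3.png

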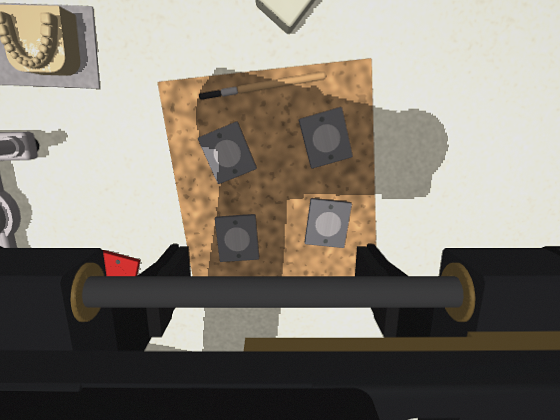

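Wrist views: w1 shows the cast at (267,165 in the full frame), w2 shows the mounting face at (273,187) with the incisal table at (274,262), and w3 shows plates at (228,152), (326,138), (237,239) and (328,223). Now I measure them.

```bash
cat > meas.py <<'E'
from h import *;import pickle
def rects(mask,i,z,amin=300):
    out=[]
    for c in cv2.findContours(mask.astype(np.uint8),0,1)[0]:
        if cv2.contourArea(c)<amin:continue
        W=np.array([atz(i,p,z)[:2] for p in c[:,0].astype(float)],np.float32)
        (x,y),s,a=cv2.minAreaRect(W*1000)
        b=cv2.boxPoints(((x,y),s,a));e=[b[1]-b[0],b[2]-b[1]]
        L=max(e,key=np.linalg.norm);yaw=(np.degrees(np.arctan2(L[1],L[0]))+90)%180-90
        out.append(((round(x,1),round(y,1)),tuple(round(float(np.linalg.norm(q)),1) for q in e),round(float(yaw),1)))
    return out
E
python3 - <<'E'
from meas import *
i,p,d,s=pickle.load(open('pics/w3.pkl','rb'));C=cloud(i,d)
sat=cv2.cvtColor(p,cv2.COLOR_BGR2HSV)[...,1]
m=np.zeros(d.shape,np.uint8);m[105:265,185:365]=(sat[105:265,185:365]<60)
m=cv2.morphologyEx(m,cv2.MORPH_OPEN,np.ones((3,3)))
print('col',rects(m,i,.011))
md=((C[...,2]>.0075)&(C[...,2]<.02)&(d>0)).astype(np.uint8);md[:105]=0;md[265:]=0;md[:,:185]=0;md[:,365:]=0
print('dep',rects(cv2.morphologyEx(md,cv2.MORPH_OPEN,np.ones((3,3))),i,.011), np.median(C[...,2][m>0]))
i,p,d,s=pickle.load(open('pics/w2.pkl','rb'));C=cloud(i,d)
def blob(lo,hi,b):
    m=np.zeros(d.shape,np.uint8);y0,y1,x0,x1=b;m[y0:y1,x0:x1]=((C[...,2]>lo)&(C[...,2]<hi)&(d>0))[y0:y1,x0:x1];return m
for n,lo,hi,b,z in[('face',.029,.04,(140,235,230,320),.034),('inc',.026,.04,(243,282,255,295),.032),('pL',.12,.15,(90,130,180,215),.13),('pR',.12,.15,(90,130,330,365),.13)]:
    m=blob(lo,hi,b);c=max(cv2.findContours(m,0,1)[0],key=len)
    W=np.array([atz(i,q,z)[:2] for q in c[:,0].astype(float)],np.float32)*1000
    e=cv2.fitEllipse(W);print(n,[np.round(v,1) for v in e], cv2.minEnclosingCircle(W), np.median(C[...,2][m>0]))
for w,b in(('w1',(110,205,230,305)),('w2',(120,240,10,110))):
    i,p,d,s=pickle.load(open(f'pics/{w}.pkl','rb'));C=cloud(i,d)
    m=blob(.008,.04,b);print(w,rects(m,i,.015));
    P=C[m>0][:,:2]*1000;
    for t in (-31,):
        pass
    best=min((cv2.contourArea(cv2.boxPoints(((0,0),np.ptp(P@np.array([[np.cos(a),-np.sin(a)],[np.sin(a),np.cos(a)]]),0),0))),np.degrees(a)) for a in np.radians(np.arange(-50,-10,.5)))
    a=np.radians(best[1]);Q=P@np.array([[np.cos(a),-np.sin(a)],[np.sin(a),np.cos(a)]]);lo,hi=np.percentile(Q,[.3,99.7],axis=0);c=(lo+hi)/2
    print(best,hi-lo,np.array([[np.cos(a),-np.sin(a)],[np.sin(a),np.cos(a)]])@c, np.percentile(C[m>0][:,2],[50,90,98]))
    # color
    hsv=cv2.cvtColor(p,cv2.COLOR_BGR2HSV);mm=np.zeros_like(m);y0,y1,x0,x1=b;mm[y0:y1,x0:x1]=hsv[y0:y1,x0:x1,1]>50;print('colr',rects(mm,i,.011))
E
```

```text
col [((473.0, -241.1), (47.8, 56.7), 4.5), ((492.2, -347.2), (56.3, 47.9), -5.8), ((572.4, -232.4), (47.8, 55.2), 22.0), ((589.3, -340.7), (48.0, 55.4), 16.0)]
dep [((472.8, -241.3), (48.0, 56.2), 4.5), ((492.0, -347.6), (56.1, 48.1), -5.8), ((572.6, -232.7), (48.0, 55.8), 22.1), ((589.5, -341.1), (47.9, 55.8), 16.1)] 0.0107947916251643
face [array([503.9,  45.5]), array([52.3, 52.8]), np.float64(94.7)] ((503.9316711425781, 45.22333526611328), 26.941221237182617) 0.03369091796217756
inc [array([420.5,  43.8]), array([35.2, 37.4]), np.float64(107.6)] ((421.32659912109375, 45.3681755065918), 21.32478904724121) 0.031465792828055644
pL [array([578.5, 102.2]), array([13.5, 14.6]), np.float64(176.9)] ((578.2793579101562, 101.65830993652344), 7.889371871948242) 0.1365161551363218
pR [array([580.6,  -8. ]), array([13.4, 15.1]), np.float64(10.7)] ((580.5232543945312, -7.304074764251709), 8.224361419677734) 0.13634755530919418
w1 [((518.6, 293.3), (59.3, 58.0), -32.3)]
(3438.8496131944703, np.float64(-32.5)) [58.70326915 57.53619983] [518.58879125 293.39985454] [0.01523625 0.02831791 0.02951852]
colr [((517.9, 293.5), (59.9, 58.4), -32.3)]
w2 [((518.3, 293.8), (64.7, 66.3), 59.6)]
(3562.730088141325, np.float64(-32.5)) [58.84444052 57.50831372] [518.68320365 292.49534346] [0.01531054 0.02815682 0.02913055]
colr [((518.4, 296.2), (66.9, 68.4), 57.7)]
```

Call:
play_rows:
  commands: "-0.689 0.458 -1 0 0 0.163;-0.689 0.458 -1 0 0 0.163;-0.689 0.458 -1 0 0 0.163;0 0 -1 0 0 0;0 0 -1 0 0 0;0 0 -1 0 0 0;0 0 -0.8 0 0 0;0 0 -0.3 0 0 0;0 0 -0.133 0 0 0;0 0 0 0 0 0"
  grip: 68

```text
time_s: 4.75
tcp_pos: [0.4731, -0.2416, 0.0061]
ee_rot: [[0.997, 0.079, 0.001], [0.079, -0.997, -0.0], [0.001, 0.0, -1.0]]
wrist_force: [0.6, -0.6, 0.3]
gripper_width: 0.782
gripper_force: 0.0
```

Call:
play_rows:
  commands: "0 0 0 0 0 0;0 0 0 0 0 0;0 0 0 0 0 0;0 0 0 0 0 0;0 0 0 0 0 0"
  grip: 40

```text
time_s: 5.25
tcp_pos: [0.4728, -0.2422, 0.0062]
ee_rot: [[0.997, 0.078, 0.001], [0.078, -0.997, -0.0], [0.001, 0.0, -1.0]]
wrist_force: [-0.0, 1.0, 3.3]
gripper_width: 0.542
gripper_force: 30.0
```

Call:
play_rows:
  commands: "0 0 0.3 0 0 0;0 0 0.7 0 0 0;0 0 1 0 0 0;0 0 1 0 0 0;0.103 0.958 0 0 0 -0.04;0.103 0.958 0 0 0 -0.04;0.103 0.958 0 0 0 -0.04;0.103 0.958 0 0 0 -0.04;0.103 0.958 0 0 0 -0.04;0.103 0.958 0 0 0 -0.04;0.103 0.958 0 0 0 -0.04;0.103 0.958 0 0 0 -0.04;0.103 0.958 0 0 0 -0.04;0.103 0.958 0 0 0 -0.04;0 0 -1 0 0 0;0 0 0 0 0 0;0 0 0 0 0 0;0 0 0 0 0 0"

```text
time_s: 7.05
tcp_pos: [0.5039, 0.045, 0.0666]
ee_rot: [[1.0, 0.017, 0.001], [0.017, -1.0, 0.0], [0.001, -0.0, -1.0]]
wrist_force: [-0.0, 0.4, 0.5]
gripper_width: 0.545
gripper_force: 30.0
```

Call:
play_rows:
  commands: "0 0.013 -0.5 0 0 0;0 0 -0.25 0 0 0;0 0 -0.1 0 0 0;0 0 -0.08 0 0 0;0 0 -0.03 0 0 0;0 0 0 0 0 0;0 0 0 0 0 0"

```text
time_s: 7.75
tcp_pos: [0.5036, 0.0457, 0.0372]
ee_rot: [[1.0, 0.018, 0.001], [0.018, -1.0, 0.0], [0.001, 0.0, -1.0]]
wrist_force: [-0.5, -1.3, 3.2]
gripper_width: 0.544
gripper_force: 30.0
```

Call:
play_rows:
  commands: "0 0 0 0 0 0;0 0 0 0 0 0;0 0 0 0 0 0;0 0 0.5 0 0 0;0 0 1 0 0 0;0 0 1 0 0 0;0 0 1 0 0 0;0 0 1 0 0 0;0 0 1 0 0 0;0 0 0.67 0 0 0;0 0 0 0 0 0;0 0 0 0 0 0"
  grip: 68

```text
time_s: 8.95
tcp_pos: [0.5029, 0.0459, 0.2215]
ee_rot: [[1.0, 0.017, -0.0], [0.017, -1.0, 0.001], [-0.0, -0.001, -1.0]]
wrist_force: [0.4, -0.1, -1.4]
gripper_width: 0.785
gripper_force: 0.0
```

```bash
python3 snap.py w4
cat > stack.py <<'E'
import sys
from meas import *
i,p,d,s=pickle.load(open(f'pics/{sys.argv[1]}.pkl','rb'));C=cloud(i,d);z=float(sys.argv[2])
m=((abs(C[...,2]-z)<.003)&(d>0)&(abs(C[...,0]-.504)<.05)&(abs(C[...,1]-.045)<.05)).astype(np.uint8)
print(rects(m,i,z),np.median(C[...,2][m>0]),s['tcp_pos'].round(4))
E
python3 stack.py w4 .042
```

```text
[ 2.36316134e+01  1.04204029e+01 -1.61816904e+01 -4.35125605e-02
 -6.35066344e+01  6.73798181e+01] 9.0
[((503.3, 45.1), (47.7, 54.2), 1.0)] 0.04176976922208907 [0.5025 0.0457 0.2207]
```

Call:
play_rows:
  commands: "0.232 -0.928 0 0 0 0.244;0.232 -0.928 0 0 0 0.244;0.232 -0.928 0 0 0 0.244;0.232 -0.928 0 0 0 0.244;0.232 -0.928 0 0 0 0.244;0.232 -0.928 -1 0 0 0.244;0.232 -0.928 -1 0 0 0.244;0.232 -0.928 -1 0 0 0.244;0.232 -0.928 -1 0 0 0.244;0.232 -0.928 -1 0 0 0.244;0 0 -1 0 0 0;0 0 -0.733 0 0 0;0 0 -0.3 0 0 0;0 0 -0.15 0 0 0;0 0 0 0 0 0;0 0 0 0 0 0"

```text
time_s: 10.6
tcp_pos: [0.5738, -0.2326, 0.0075]
ee_rot: [[0.927, 0.375, 0.002], [0.375, -0.927, -0.0], [0.002, 0.001, -1.0]]
wrist_force: [-0.3, 0.5, 0.8]
gripper_width: 0.78
gripper_force: 0.0
```

Call:
play_rows:
  commands: "0 0 0 0 0 0;0 0 0 0 0 0;0 0 0 0 0 0;0 0 0 0 0 0;0 0 0 0 0 0"
  grip: 40

```text
time_s: 11.1
tcp_pos: [0.5731, -0.2327, 0.0069]
ee_rot: [[0.927, 0.374, 0.001], [0.374, -0.927, -0.0], [0.001, 0.0, -1.0]]
wrist_force: [0.3, 0.6, 2.7]
gripper_width: 0.546
gripper_force: 30.0
```

Call:
play_rows:
  commands: "0 0 0.3 0 0 0;0 0 0.9 0 0 0;0 0 1 0 0 0;0 0 1 0 0 0;-0.328 0.928 0 0 0 -0.348;-0.328 0.928 0 0 0 -0.348;-0.328 0.928 0 0 0 -0.348;-0.328 0.928 0 0 0 -0.348;-0.328 0.928 0 0 0 -0.348;-0.328 0.928 0 0 0 -0.348;-0.328 0.928 0 0 0 -0.348;0 0.928 0 0 0 0;0 0.928 0 0 0 0;0 0.928 0 0 0 0;0 0 -1 0 0 0;0 0 0 0 0 0;0 0 0 0 0 0;0 0 0 0 0 0"

```text
time_s: 12.9
tcp_pos: [0.5047, 0.0454, 0.0734]
ee_rot: [[1.0, 0.018, 0.001], [0.018, -1.0, 0.0], [0.001, -0.0, -1.0]]
wrist_force: [0.3, -0.3, -0.0]
gripper_width: 0.543
gripper_force: 30.0
```

Call:
play_rows:
  commands: "-0.01 0 -0.5 0 0 0;0 0 -0.25 0 0 0;0 0 -0.08 0 0 0;0 0 -0.05 0 0 0;0 0 -0.03 0 0 0;0 0 0 0 0 0;0 0 0 0 0 0"

```text
time_s: 13.6
tcp_pos: [0.5041, 0.0456, 0.0458]
ee_rot: [[1.0, 0.018, 0.001], [0.018, -1.0, -0.0], [0.001, 0.0, -1.0]]
wrist_force: [-0.3, -2.1, 3.9]
gripper_width: 0.541
gripper_force: 30.0
```

Contact. Release, climb, check.

Call:
play_rows:
  commands: "0 0 0 0 0 0;0 0 0 0 0 0;0 0 0 0 0 0;0 0 0.5 0 0 0;0 0 1 0 0 0;0 0 1 0 0 0;0 0 1 0 0 0;0 0 1 0 0 0;0 0 1 0 0 0;0 0 0.37 0 0 0;0 0 0 0 0 0;0 0 0 0 0 0"
  grip: 68

```text
time_s: 14.8
tcp_pos: [0.5028, 0.0457, 0.2197]
ee_rot: [[1.0, 0.018, -0.002], [0.018, -1.0, -0.0], [-0.002, 0.0, -1.0]]
wrist_force: [-0.0, 0.2, -0.0]
gripper_width: 0.781
gripper_force: 0.0
```

```bash
python3 snap.py w5; python3 stack.py w5 .050;  python3 stack.py w5 .042
```

```text
[ 2.36088525e+01  1.05505404e+01 -1.62359346e+01 -4.72081405e-02
 -6.34134645e+01  6.74331155e+01] 14.85
[((503.8, 45.0), (47.7, 54.8), 1.0)] 0.04975843445368818 [0.5027 0.0456 0.2193]
[] 0.043840992941928676 [0.5027 0.0456 0.2193]
```

Call:
play_rows:
  commands: "-0.027 -0.936 0 0 0 -0.0565;-0.027 -0.936 0 0 0 -0.0565;-0.027 -0.936 0 0 0 -0.0565;-0.027 -0.936 0 0 0 -0.0565;-0.027 -0.936 0 0 0 -0.0565;-0.027 -0.936 0 0 0 -0.0565;-0.027 -0.936 0 0 0 -0.0565;-0.027 -0.936 0 0 0 -0.0565;-0.027 -0.936 -1 0 0 -0.0565;-0.027 -0.936 -1 0 0 -0.0565;-0.027 -0.936 -1 0 0 -0.0565;-0.027 -0.936 -1 0 0 -0.0565;-0.027 -0.936 -1 0 0 -0.0565;-0.027 -0.936 -1 0 0 -0.0565;0 0 -0.667 0 0 0;0 0 -0.3 0 0 0;0 0 -0.15 0 0 0;0 0 0 0 0 0;0 0 0 0 0 0"

```text
time_s: 16.75
tcp_pos: [0.4932, -0.3471, 0.0087]
ee_rot: [[0.995, -0.099, 0.002], [-0.099, -0.995, -0.001], [0.002, 0.001, -1.0]]
wrist_force: [0.1, -0.3, 0.1]
gripper_width: 0.78
gripper_force: 0.0
```

Call:
play_rows:
  commands: "0 0 0 0 0 0;0 0 0 0 0 0;0 0 0 0 0 0;0 0 0 0 0 0;0 0 0 0 0 0"
  grip: 40

```text
time_s: 17.25
tcp_pos: [0.4927, -0.3474, 0.0082]
ee_rot: [[0.995, -0.1, 0.001], [-0.1, -0.995, -0.0], [0.001, 0.0, -1.0]]
wrist_force: [-0.2, 0.6, 2.3]
gripper_width: 0.539
gripper_force: 30.0
```

Call:
play_rows:
  commands: "0 0 0.3 0 0 0;0 0 0.9 0 0 0;0 0 1 0 0 0;0 0 1 0 0 0;0.028 0.936 0 0 0 0.0565;0.028 0.936 0 0 0 0.0565;0.028 0.936 0 0 0 0.0565;0.028 0.936 0 0 0 0.0565;0.028 0.936 0 0 0 0.0565;0.028 0.936 0 0 0 0.0565;0.028 0.936 0 0 0 0.0565;0.028 0.936 0 0 0 0.0565;0.028 0.936 0 0 0 0.0565;0.028 0.936 0 0 0 0.0565;0.028 0.936 0 0 0 0.0565;0.028 0.936 0 0 0 0.0565;0.028 0.936 0 0 0 0.0565;0.028 0.936 0 0 0 0.0565;0 0 -0.5 0 0 0;0 0 0 0 0 0"

```text
time_s: 19.25
tcp_pos: [0.5028, 0.0461, 0.0877]
ee_rot: [[1.0, 0.019, -0.003], [0.019, -1.0, -0.001], [-0.003, 0.001, -1.0]]
wrist_force: [-0.6, -0.6, -0.7]
gripper_width: 0.54
gripper_force: 30.0
```

Call:
play_rows:
  commands: "0 0 -0.33 0 0 0;0 0 0 0 0 0;0 0 0 0 0 0"

```text
time_s: 19.55
tcp_pos: [0.5041, 0.0452, 0.0787]
ee_rot: [[1.0, 0.017, -0.0], [0.017, -1.0, -0.0], [-0.0, 0.0, -1.0]]
wrist_force: [-0.5, -0.4, 0.6]
gripper_width: 0.541
gripper_force: 30.0
```

Call:
play_rows:
  commands: "0.01 0.01 -0.4 0 0 0;0 0 -0.23 0 0 0;0 0 -0.08 0 0 0;0 0 -0.047 0 0 0;0 0 -0.023 0 0 0;0 0 0 0 0 0;0 0 0 0 0 0"

```text
time_s: 20.25
tcp_pos: [0.5046, 0.0461, 0.0556]
ee_rot: [[1.0, 0.018, 0.001], [0.018, -1.0, 0.0], [0.001, -0.0, -1.0]]
wrist_force: [-1.1, 0.5, -0.7]
gripper_width: 0.54
gripper_force: 30.0
```

Call:
play_rows:
  commands: "0 -0.01 -0.017 0 0 0;0 0 -0.017 0 0 0;0 0 0 0 0 0;0 0 0 0 0 0"

```text
time_s: 20.65
tcp_pos: [0.5047, 0.0459, 0.0551]
ee_rot: [[1.0, 0.019, 0.001], [0.019, -1.0, 0.0], [0.001, -0.0, -1.0]]
wrist_force: [-2.0, 1.5, 5.0]
gripper_width: 0.541
gripper_force: 30.0
```

Call:
play_rows:
  commands: "0 0 0 0 0 0;0 0 0 0 0 0;0 0 0 0 0 0;0 0 0.5 0 0 0;0 0 1 0 0 0;0 0 1 0 0 0;0 0 1 0 0 0;0 0 1 0 0 0;0 0 1 0 0 0;0 0 0 0 0 0;0 0 0 0 0 0"
  grip: 68

```text
time_s: 21.75
tcp_pos: [0.5044, 0.0458, 0.2195]
ee_rot: [[1.0, 0.018, 0.001], [0.018, -1.0, 0.001], [0.001, -0.001, -1.0]]
wrist_force: [0.1, 0.5, -0.2]
gripper_width: 0.782
gripper_force: 0.0
```

```bash
python3 snap.py w6; python3 stack.py w6 .058
```

```text
[ 2.35664571e+01  1.06342390e+01 -1.62474805e+01 -3.83800756e-02
 -6.31960516e+01  6.74690245e+01] 21.8
[((504.0, 45.3), (47.7, 54.7), 1.0)] 0.05777520042275081 [0.5038 0.0456 0.2185]
```

View pics/w6.png

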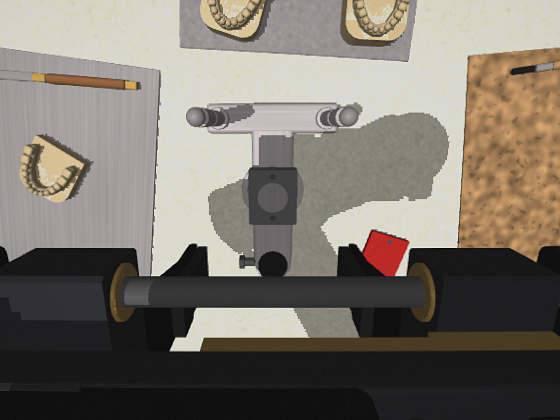

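Call:
play_rows:
  commands: "0.061 0.816 0 0 0 -0.389;0.061 0.816 0 0 0 -0.389;0.061 0.816 0 0 0 -0.389;0.061 0.816 0 0 0 -0.389;0.061 0.816 0 0 0 -0.389;0.061 0.816 0 0 0 -0.389;0.061 0.816 -1 0 0 -0.389;0.061 0.816 -1 0 0 -0.389;0.061 0.816 -1 0 0 -0.389;0.061 0.816 -1 0 0 -0.389;0 0 -1 0 0 0;0 0 -1 0 0 0;0 0 0 0 0 0;0 0 0 0 0 0"
  grip: 87

```text
time_s: 23.2
tcp_pos: [0.5224, 0.29, 0.0384]
ee_rot: [[0.845, -0.535, -0.002], [-0.535, -0.845, -0.002], [-0.0, 0.003, -1.0]]
wrist_force: [-0.1, -0.3, 0.7]
gripper_width: 0.999
gripper_force: 0.0
```

Call:
play_rows:
  commands: "0 0.01 -0.667 0 0 0;0 0 -0.3 0 0 0;0 0 -0.117 0 0 0;0 0 0 0 0 0;0 0 0 0 0 0"

```text
time_s: 23.7
tcp_pos: [0.5233, 0.2912, 0.0078]
ee_rot: [[0.845, -0.536, 0.001], [-0.536, -0.845, 0.001], [0.001, -0.002, -1.0]]
wrist_force: [-0.1, -0.2, -0.2]
gripper_width: 0.997
gripper_force: 0.0
```

Call:
play_rows:
  commands: "0 0 0 0 0 0;0 0 0 0 0 0;0 0 0 0 0 0;0 0 0 0 0 0;0 0 0 0 0 0;0 0 0 0 0 0"
  grip: 50

```text
time_s: 24.3
tcp_pos: [0.5228, 0.2909, 0.0069]
ee_rot: [[0.844, -0.536, 0.0], [-0.536, -0.844, 0.0], [0.0, -0.0, -1.0]]
wrist_force: [-0.4, -0.3, 0.7]
gripper_width: 0.662
gripper_force: 30.0
```

Call:
play_rows:
  commands: "0 0 0.2 0 0 0;0 0 0.6 0 0 0;0 0 0.9 0 0 0;0 0 0.9 0 0 0;0 0 0.8 0 0 0;-0.078 -0.6814 0 0 0 0.65;-0.078 -0.6814 0 0 0 0.65;-0.078 -0.6814 0 0 0 0.65;-0.078 -0.6814 0 0 0 0.65;-0.078 -0.6814 0 0 0 0.65;-0.078 -0.6814 0 0 0 0.65;0 -0.6814 0 0 0 0;0 -0.6814 0 0 0 0;0 -0.6814 0 0 0 0;0 -0.6814 0 0 0 0;0 -0.6814 0 0 0 0;0 -0.6814 0 0 0 0;0 0 -0.5 0 0 0;0 0 0 0 0 0;0 0 0 0 0 0"

```text
time_s: 26.3
tcp_pos: [0.5085, 0.0455, 0.0939]
ee_rot: [[1.0, 0.02, -0.001], [0.02, -1.0, -0.0], [-0.001, 0.0, -1.0]]
wrist_force: [-0.0, 0.1, -0.8]
gripper_width: 0.661
gripper_force: 30.0
```

Call:
play_rows:
  commands: "0.01 0 -0.6 0 0 0;0 0 -0.3 0 0 0;0 0 -0.08 0 0 0;0 0 -0.035 0 0 0;0 0 0 0 0 0;0 0 0 0 0 0"

```text
time_s: 26.9
tcp_pos: [0.5094, 0.0457, 0.0639]
ee_rot: [[1.0, 0.02, 0.001], [0.02, -1.0, 0.0], [0.001, -0.0, -1.0]]
wrist_force: [-0.2, -0.8, -0.7]
gripper_width: 0.663
gripper_force: 30.0
```

Call:
play_rows:
  commands: "-0.013 0 -0.033 0 0 0;0 0 -0.017 0 0 0;0 0 -0.01 0 0 0;0 0 0 0 0 0;0 0 0 0 0 0"

```text
time_s: 27.4
tcp_pos: [0.5087, 0.0456, 0.0619]
ee_rot: [[1.0, 0.02, 0.0], [0.02, -1.0, 0.0], [0.0, -0.0, -1.0]]
wrist_force: [-0.4, 0.6, 2.6]
gripper_width: 0.659
gripper_force: 30.0
```

Call:
play_rows:
  commands: "0 0 0 0 0 0;0 0 0 0 0 0;0 0 0 0 0 0;0 0 0 0 0 0;0 0 0.3 0 0 0;0 0 0.8 0 0 0;0 0 1 0 0 0;0 0 1 0 0 0;0 0 1 0 0 0;0 0 1 0 0 0;0 0 0 0 0 0;0 0 0 0 0 0"
  grip: 78

```text
time_s: 28.6
tcp_pos: [0.5086, 0.0457, 0.2156]
ee_rot: [[1.0, 0.019, 0.002], [0.019, -1.0, 0.001], [0.002, -0.001, -1.0]]
wrist_force: [-0.1, 0.6, -0.0]
gripper_width: 0.893
gripper_force: 0.0
```

```bash
python3 snap.py w7
python3 - <<'E'
from meas import *
from station import cams
i,p,d,s=pickle.load(open('pics/w7.pkl','rb'));C=cloud(i,d)
m=((C[...,2]>.063)&(C[...,2]<.1)&(d>0)&(abs(C[...,0]-.504)<.05)&(abs(C[...,1]-.045)<.045)).astype(np.uint8)
P=C[m>0]*1000;a=np.radians(1.1);ax=np.array([[np.cos(a),np.sin(a)],[-np.sin(a),np.cos(a)]])
Q=(P[:,:2]-[503.9,45.4])@ax.T;print(np.percentile(Q,[.5,99.5],axis=0),np.percentile(P[:,2],[50,90,95,99]),rects(m,i,.07))
p,d=cams.capture('scene');cv2.imwrite('pics/f.png',np.hstack([cv2.resize(p[150:300,240:370],None,fx=3,fy=3,interpolation=cv2.INTER_CUBIC),cv2.resize(cv2.imread('pics/w7.png')[60:270,150:370],None,fx=1.8,fy=2.143)]))
E
```

```text
[ 2.33521700e+01  1.12194134e+01 -1.61178604e+01 -3.52153580e-02
 -6.26784093e+01  6.77723512e+01] 28.65
[[-29.91573123 -29.14908809]
 [ 28.6570492   28.09530844]] [70.20703805 83.35767845 83.92208463 84.54118395] [((503.6, 44.9), (58.0, 59.6), 1.1)]
```

View pics/f.png

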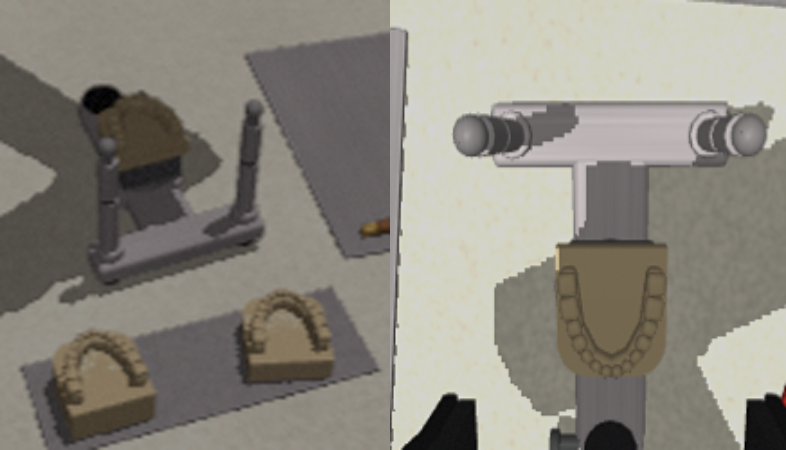

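The picture shows the cast sitting straight on the three-plate stack, around (610,310) in the right panel. Its front teeth face the incisal table, tooth tops measure about 84 mm, and it is within 1 mm of centre.

```bash
python3 -c "
from station import r
print(r.finish_job())"
```

```text
the job is handed in; nothing more can be done
None
```

The lowest cast is mounted on three spacer plates, front teeth towards the articulator's front, with tooth tops at about 84 mm (level with the groove) and within 1 mm of centre. The spare plate is still on the cork mat, and the job was handed in after about 29 of the 72 s.

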